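# Clear and spin-check a jammed battery-cell feeder

## Robot

A 7-joint arm with a two-finger parallel gripper is mounted at the origin on the work surface. World frame = base frame: x ahead of the robot, y to its left, z up, the work surface at z = 0. Lengths are in m, angles in rad, forces in N, time in s.
With the tool pointing down it reaches from about 0.35 to 0.9 m from the base axis. Payload 19.9 kg.
Tool frame: the origin (TCP) lies midway between the tips of the shut fingers; the grasp point (between the pads) lies 19 mm behind it (arm.tcp_to_grasp is the distance from the TCP to the grasp point, in m); z points along the fingers, y is the line along which they close (so a half turn about z gives the same grasp; the last joint's range is limited). The gripper opens to 85 mm and grips with 20 to 120 N. Pads are 22 mm wide; open, the fingers measure 114 mm over their backs; the gripper's body (76 mm by 85 mm) begins 54 mm behind the grasp point. The pads swing forward as they close: fully open they stand 13 mm farther back than shut.
Start: joints at [1.246, 0.417, -0.01, 1.614, 0.005, 1.111, -0.053], TCP at [0.175, -0.6, 0.231] pointing down, gripper open.
Joint ranges: [-2.81, 2.81], [-0.39, 2.02], [-1.27, 1.25], [0.06, 2.57], [-1.19, 4.33], [0.19, 2], [-2.82, 2.82]. Speed limits (rad/s): [1.89, 1.89, 2.39, 2.39, 3.01, 3.01, 3.01].

## Interface

Orientations are given as a rotation vector (axis times angle).
In Python, from rig import arm gives the robot as it stands.
- The arm moves only by the tool arm_command, never from a script. Its argument "motion" is a list of rows, each an object with "travel": the shift along the tool's x, y, z in m, a list of three; "dr": the turn, a rotation vector about the tool's x, y, z in rad, a list of three; "grip": the closure, from 0 (fully open) to 1 (shut). In form: [{"travel": [x, y, z], "dr": [wx, wy, wz], "grip": grip}, ...]. A call has 1 to 10 rows; each row shifts and turns the commanded pose from where the row before left it, along the tool's axes as they then stand; what a row does not reach is not made up. A row lasts 1/8 s, in which the tool goes at most 62.5 mm and 10.7 degrees, less where a joint would pass 70% of its speed; a pose out of reach is approached as far as the arm can. A call is refused whole if a number of a shift passes 0.0625 or a number of a turn 0.188, either way. A call with a gripper value outside its range is refused whole. The fingers move at their own pace and stop on an object; "squeeze" is the grip in N (left out, the last holds). Time passes only in rows, so rows that do not move let the fingers close. It gives the time, the measured TCP pose, the force, the opening and the grip force at its end, in the units of the state.
- arm.get_state(): the state, without advancing time (a new reading comes with each control period).
- arm.get_image(name): name is "scene" or "top"; returns (picture, depth): 420x560x3 uint8, red, green, blue; 420x560 float32, m along the optical axis (not along the pixel's ray), 0 where there is no reading.
- arm.calibration(name): a dict with "fovy" (degrees; the focal length in pixels is half the picture's height over the tangent of half this angle, whatever the lens; pixels are square), "cx", "cy" (the principal point, pixels), "T" (4x4, takes a point from camera to world coordinates). Camera axes: x right, y up, looking along -z (the intrinsics and any distortion apply to the point x, -y, -z); pixel columns grow to the right and rows downward; lengths in m; the calibration is good to about 2 mm. A picture is of the moment at which its call begins. calibration takes no time and is no camera call.
- arm.hand_in(): hands the job in; it is judged then, once.
Trained networks look in the newest picture that a camera, given by its name, has taken for a name from the list of things; names that differ only in an ending like _2 or _b are one class to them, and where a whole thing is asked for, a point or a joint stands for the part that bears it (a point fixed in the world has none). Each returns a list of dicts, best first, with "conf" (0 to 1); they miss things now and then, are a little off and sometimes report something else, mostly with a low value. They report only what shows in the picture. A call takes as long as a camera call. They do not tell look-alikes from the thing itself.
- arm.cut_out(camera, target): "pixels" (420x560 bool, what is visible of it) and "rect" ([centre column, centre row, width, height] in pixels, round what is visible of it).
The state is a dict: "clock": time; "joint_positions": joint angles; "qvel": joint speeds; "joint_efforts": joint torques, N m; "ee_pos": TCP position; "orientation": TCP orientation; "contact_force": force on the tool from outside, world axes, zero at the start; "torque": the same for the moment, N m; "grip_width": finger opening in m; "gripper_force": force on a finger pad.
Only numpy, scipy, OpenCV 4.12 (cv2) and the standard library are available. Lean on these libraries where they do the work, as an engineer would, in place of code of your own. Each camera call takes 0.05 s, during which the arm holds its last target. There are 200 camera calls.

## Task

The cell feeder has jammed: before touching the wheel or any cell, isolate it by pressing the black selector knob in and turning it from AUTO (green dot) to OFF (red dot), and let the knob spring back out. Then take every cell out of the star wheel and sort them by size, C cells (26 mm) into the plain yellow cup and the fatter D cells (34 mm) into the red-rimmed one; when all are in the cups, flick the empty wheel by hand so that it coasts untouched for at least 2 seconds, either way round. Once it has come to rest by itself or been stopped, press and turn the selector back to AUTO, sprung out again; leave the tool pack, the lantern battery and the pry bar where they are, and keep the cups upright.

Things in the scene. Friction and masses are not known exactly. Their poses are not given: they have to be found in the camera images.
- wheel_axis (a point): Star wheel's upright axis, at the top face of the feeder's fixed round aluminium deck (224 mm across, 70 mm above the bench). Orientation: the feeder's (x points away from the robot at yaw 0, z up). Cells stand on this deck, centres about 66 mm from the axis.
- infeed (a point): Middle of the outer end of the infeed lane, at deck height, 195 mm from the wheel's axis on the feeder's +x side: deck strip 60 mm wide with two steel rails 16 mm high. From it a fixed steel guide 16 mm high curves round the wheel at 103 to 109 mm radius, as far as 90 degrees either side of the feeder's x axis. The wheel's -x side is open.
- star_wheel (a joint): Angle (rad, counter-clockwise from above, no stops) of the orange star wheel. Its six arms stand at this angle + k x 60 degrees from the feeder's x axis; the arm with the white stripe is k = 0; pockets lie half-way between arms. The wheel (0.6 kg) runs on light bearings: from 3 rad/s it coasts for several seconds.
- white_arm (a point): Outer end of the star wheel's white-striped arm: 92 mm from the axis, 8 mm above the deck (half-way up the arm). All arms: straight, 12 mm thick, from the hub (56 mm across) to 92 mm radius, tops 15 mm above the deck. In the middle a steel spindle nut 18 mm across stands 25 mm above the deck.
- selector_axis (a point): Selector knob's upright axis, at the top face of the blue control box (110 x 100 mm, its top 75 mm above the bench), part of the feeder, beside the drum. Orientation: the feeder's. Around the knob, 40 mm out, are three dots: green = AUTO at -60 degrees (clockwise) from the feeder's x axis, red = OFF at 0, white = HAND at +60 degrees.
- selector (a joint): Angle (rad, counter-clockwise from above) of the black selector knob: 0 = AUTO (the start), 1.047 = OFF, 2.094 = HAND. Its grip bar, a white line on its front half, points (value - 1.047) rad counter-clockwise from the feeder's x axis. At each position a pin holds it within about 4 degrees unless the knob is pressed in; do not force it.
- selector_grip (a point): Middle of the knob's grip bar, on its axis; moves down as the knob is pressed. Bar 50 mm long, 16 mm thick, 24 mm high (this point is 28 mm above the box top when sprung out); under the bar a round skirt 54 mm across, 6 mm thick, its underside 10 mm above the box top.
- selector_push (a joint): How far the selector knob is pressed in (m), straight down: 0 sprung out, 0.008 at its stop. Spring: about 4 N at rest, 8 to 10 N pressed in. It turns freely when in by 5.5 mm or more and stays in when let go between positions; it springs out only at a position.
- cup_plain: Loose yellow plastic sorting cup, plain yellow rim: round, open on top, 140 mm across at the rim, 120 mm at the foot, 75 mm high, wall 4 mm, inner floor 5 mm above its underside, 160 g. Takes the C cells. Origin: centre of its underside, z up.
- cup_red: Loose yellow plastic sorting cup with a red rim: round, open on top, 140 mm across at the rim, 120 mm at the foot, 75 mm high, wall 4 mm, inner floor 5 mm above its underside, 160 g. Takes the D cells. Origin: centre of its underside, z up.
- c1_centre (a point): Spent size-C cell, green jacket with steel ends, upright cylinder 26 mm across, 50 mm tall, about 66 g; at the start it stands on the feeder's deck in a pocket of the star wheel (or is absent: None). The point is its centre, half-way up; z axis along the cell.
- c2_centre (a point): Spent size-C cell, green jacket with steel ends, upright cylinder 26 mm across, 50 mm tall, about 66 g; at the start it stands on the feeder's deck in a pocket of the star wheel (or is absent: None). The point is its centre, half-way up; z axis along the cell.
- c3_centre (a point): Spent size-C cell, green jacket with steel ends, upright cylinder 26 mm across, 50 mm tall, about 66 g; at the start it stands on the feeder's deck in a pocket of the star wheel (or is absent: None). The point is its centre, half-way up; z axis along the cell.
- d1_centre (a point): Spent size-D cell, same green jacket and steel ends as the C cells but fatter and taller: 34 mm across, 61 mm tall, about 135 g; at the start it stands on the feeder's deck in a pocket of the star wheel (or is absent: None). The point is its centre, half-way up; z axis along the cell.
- d2_centre (a point): Spent size-D cell, same green jacket and steel ends as the C cells but fatter and taller: 34 mm across, 61 mm tall, about 135 g; at the start it stands on the feeder's deck in a pocket of the star wheel (or is absent: None). The point is its centre, half-way up; z axis along the cell.
- tool_pack: Bystander: cracked black power-tool battery pack, 75 x 115 x 67 mm, lying on the bench. Origin: centre of its underside.
- lantern_brick: Bystander: pewter-coloured alkaline lantern battery, 67 x 67 x 112 mm, upright. Origin: centre of its underside.
- pry_bar: Bystander: blue steel pry bar lying flat, 300 mm long along its x axis, 26 mm wide, 20 mm high. Origin: middle of its underside.
Things that resemble listed ones, but are neither listed nor needed, are in the scene too. What is shaped like the part that bears c3_centre but blue is not meant.

How it is judged:
By the outcome, as a careful person would: the job done as asked, in the order asked, and still so for the second after the job is handed in, with the robot touching nothing.
Of c1, c2, c3, d1, d2 only 3 to 5 are there at a start; the rules pass over those that are not, and their reading is None.
At some moment in a run one of cup_plain, cup_red may be knocked a few centimetres aside while the robot is not near it.
It also fails if it takes over 210 s, if anything falls off the work surface, if the arm or the gripper's body presses on something with over 40 N, if the wrist force passes 120 N, or if a joint passes its speed limit or range.

## Working session

There is one attempt and no reset: what is moved stays moved. The work goes in short steps, Python scripts to look and compute and a tool call to move; the robot and the scene stay as the last step left them, time stands still between calls to the robot, and variables do not carry over. Pictures are saved under pics/ and viewed, at most 14 in all, crops included, and the job is handed in when it is done.

Besides the shell and the picture viewer there is one more tool, called after "Emit:" by a JSON object that holds its "op" and its "data". arm_command: Moves the arm, as the interface text tells. Its arguments: {"type":"object","properties":{"motion":{"type":"array"},"squeeze":{"type":"number"}},"required":["motion"]}

```bash
ls; mkdir -p pics; cat > h.py <<'E'
import numpy as np, cv2
from rig import arm
def cam(n):
    c=arm.calibration(n); f=210/np.tan(np.radians(c["fovy"])/2); return c,f
def p2w(n,d,u,v):
    c,f=cam(n); u=np.asarray(u,float); v=np.asarray(v,float)
    P=np.stack([(u-c["cx"])/f*d,-(v-c["cy"])/f*d,-d,np.ones_like(d)],-1)
    return (P@np.array(c["T"]).T)[...,:3]
def cloud(n,depth):
    v,u=np.mgrid[:420,:560]; return p2w(n,depth.astype(float),u,v)
def w2p(n,p):
    c,f=cam(n); q=np.linalg.inv(c["T"])@np.append(p,1); return c["cx"]+f*q[0]/-q[2], c["cy"]-f*q[1]/-q[2]
E
python3 - <<'E'
from h import *
for n in("top","scene"):
    im,d=arm.get_image(n); cv2.imwrite(f"pics/{n}0.png",cv2.resize(im[...,::-1],(784,588))); np.savez(f"{n}0.npz",im=im,d=d)
    print(arm.calibration(n))
print(arm.get_state())
E
```

```text
pics
{'fovy': 54.36429325283809, 'cx': 278.6436591493432, 'cy': 208.4161378760397, 'T': array([[ 0.01527949,  0.98507314, -0.17145683,  0.43906562],
       [-0.99981883,  0.01699889,  0.00856443,  0.01431423],
       [ 0.01135117,  0.17129491,  0.98515441,  1.13608481],
       [ 0.        ,  0.        ,  0.        ,  1.        ]])}
{'fovy': 56.91608365987714, 'cx': 278.64096043354516, 'cy': 217.48319942702827, 'T': array([[-0.85992563, -0.31230578,  0.40372393,  0.94659129],
       [ 0.51041605, -0.52899462,  0.67796766,  0.54324603],
       [ 0.00183457,  0.78906894,  0.61430192,  0.58808107],
       [ 0.        ,  0.        ,  0.        ,  1.        ]])}
{'clock': 0.1, 'joint_positions': array([ 1.24546534,  0.4179054 , -0.01030737,  1.61411788,  0.004696  ,
        1.11069524, -0.0529936 ]), 'qvel': array([-1.21152232e-03,  5.80558848e-05,  2.15345989e-03, -2.45216551e-03,
       -1.21783316e-04, -3.61379579e-04, -6.33561766e-04]), 'joint_efforts': array([ 1.02224982e-03, -8.65824151e+01,  6.79690428e-01, -4.35639381e+01,
        1.91918691e-02,  4.87915822e-03, -4.99364126e-05]), 'ee_pos': array([ 0.1749289 , -0.59969336,  0.23072671]), 'orientation': array([-3.10894033e+00, -4.44219195e-01,  3.69296407e-04]), 'contact_force': array([ 0.77845814, -0.66998364,  0.44428582]), 'torque': array([-0.01725677, -0.04240229, -0.003121  ]), 'gripper_force': 0.0, 'grip_width': 0.0853403299982294}
```

View pics/top0.png

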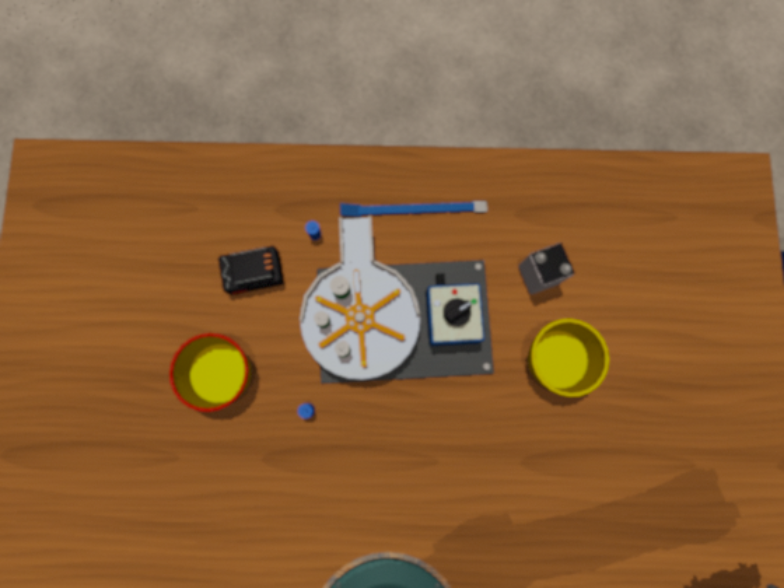

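View pics/scene0.png

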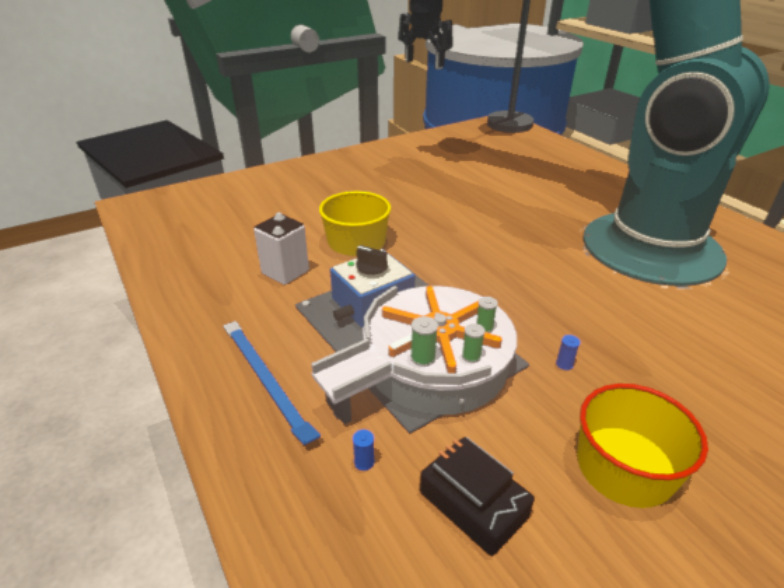

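The top picture shows the wheel hub at about (359,318)/1.4 with three cells on its left: the D at (342,288) and C cells at (322,321) and (343,350). The knob is at (457,312), the red cup at (211,373) and the yellow cup at (569,358).

```bash
cat > meas.py <<'E'
from h import *
im,d=arm.get_image("top"); W=cloud("top",d); ok=d>0
scene=arm.get_image("scene"); Ws=cloud("scene",scene[1])
def fitc(P):
    A=np.c_[P[:,:2]*2,np.ones(len(P))]; s=np.linalg.lstsq(A,(P[:,:2]**2).sum(1),rcond=None)[0]
    return s[:2],np.sqrt(s[2]+s[:2]@s[:2])
print("table z", np.median(W[200:300,20:100,2]), np.median(W[350:400,200:250,2]))
for cam_,Wc in(("top",W),("scene",Ws)):
  for n in ["wheel_axis","star_wheel","selector","cup_plain","cup_red","c1_centre","d1_centre","tool_pack","lantern_brick","pry_bar"]:
    try: r=arm.cut_out(cam_,n)
    except Exception as e: print(n,e); continue
    for o in r[:5]:
        m=o["pixels"]&(Wc[...,2]>-.1); P=Wc[m]
        if len(P)<8: continue
        z=np.percentile(P[:,2],95); T=P[P[:,2]>z-.006]
        print(cam_,n,round(o["conf"],2),np.round(o["rect"],0),"n",len(P),"ztop",z.round(3),"topmean",T.mean(0).round(4),"mid",((T.max(0)+T.min(0))/2).round(4),"ext",np.ptp(T,axis=0).round(3))
E
python3 meas.py
```

```text
table z 0.00019241271814729455 0.0001072507069643791
top wheel_axis 0.69 [282. 215. 142. 117.] n 10907 ztop 0.087 topmean [0.5885 0.0265 0.116 ] mid [0.6005 0.0056 0.6087] ext [0.323 0.332 1.055]
top star_wheel 0.86 [257. 228.  64.  63.] n 1009 ztop 0.089 topmean [0.571  0.0633 0.093 ] mid [0.5493 0.0622 0.6097] ext [0.22  0.165 1.053]
top star_wheel 0.67 [245. 249.   7.  13.] n 87 ztop 0.122 topmean [0.5097 0.0876 0.1524] mid [0.4807 0.0572 0.6262] ext [0.083 0.086 1.02 ]
top selector 0.8 [329. 223.  25.  25.] n 348 ztop 0.116 topmean [ 0.585  -0.1163  0.1224] mid [ 0.5221 -0.0631  0.6232] ext [0.166 0.155 1.026]
top cup_plain 0.86 [405. 255.  58.  55.] n 2461 ztop 0.079 topmean [ 0.5053 -0.3188  0.1037] mid [ 0.5076 -0.1924  0.6045] ext [0.14  0.413 1.063]
top cup_red 0.92 [151. 267.  58.  56.] n 2529 ztop 0.079 topmean [0.4698 0.3276 0.0944] mid [0.4703 0.2097 0.6045] ext [0.14  0.391 1.063]
top cup_red 0.17 [283. 214. 139. 122.] n 10945 ztop 0.087 topmean [0.5893 0.0269 0.116 ] mid [0.6026 0.0056 0.6087] ext [0.327 0.332 1.055]
top d1_centre 0.28 [244. 250.  11.  12.] n 86 ztop 0
[... 2112 characters left out ...]
0.26 [316. 236.  83.  64.] n 1223 ztop 0.089 topmean [0.5846 0.0669 0.0886] mid [0.7244 0.2602 0.3353] ext [0.444 0.566 0.505]
scene c1_centre 0.67 [349. 226.  13.  24.] n 282 ztop 0.12 topmean [0.5227 0.0959 0.1231] mid [0.7258 0.3099 0.3512] ext [0.442 0.467 0.474]
scene tool_pack 0.62 [340. 353.  83.  84.] n 4052 ztop 0.068 topmean [0.6811 0.2773 0.072 ] mid [0.7936 0.3873 0.325 ] ext [0.306 0.312 0.526]
scene lantern_brick 0.64 [201. 179.  36.  50.] n 1520 ztop 0.104 topmean [ 0.6856 -0.2846  0.1073] mid [0.7961 0.1053 0.3432] ext [0.301 0.876 0.49 ]
scene pry_bar 0.83 [194. 274.  61.  85.] n 948 ztop 0.021 topmean [0.8145 0.1232 0.0497] mid [0.8707 0.3136 0.3014] ext [0.152 0.459 0.573]
```

```bash
cat > m2.py <<'E'
from h import *
from scipy import ndimage as nd
from scipy.optimize import least_squares
def circ(P,r):
    f=lambda s:np.hypot(P[:,0]-s[0],P[:,1]-s[1])-r
    s=least_squares(f,P[:,:2].mean(0),loss="soft_l1",f_scale=.002); return s.x,np.sqrt(np.mean(s.fun**2))
for n in("top","scene"):
    im,d=arm.get_image(n); W=cloud(n,d); W[d<=0]=-9
    np.savez(f"{n}_l.npz",im=im,d=d,W=W)
    x,y,z=W[...,0],W[...,1],W[...,2]
    near=(x>.3)&(x<.9)&(abs(y)<.5)
    h=(z>.110)&(z<.14)&near
    L,k=nd.label(h)
    for i in range(1,k+1):
        P=W[L==i]
        if len(P)<15: continue
        zt=np.percentile(P[:,2],90); T=P[P[:,2]>zt-.004]; print(n,"blob",len(P),"ztop",zt.round(4),"c",((T.max(0)+T.min(0))/2).round(4)[:2],"mean",T.mean(0).round(4)[:2],"ext",np.ptp(T,axis=0).round(3)[:2])
    # cup rims
    for cy in(.33,-.31):
        P=W[near&(z>.070)&(z<.08)&(abs(y-cy)<.12)]
        if len(P)>20: 
            s,e=circ(P,.068); q=np.hypot(*(P[:,:2]-s).T); P=P[abs(q-.068)<.01]; print(n,"cup",circ(P,.068),len(P))
    # deck outer
    P=W[near&(z>.064)&(z<.095)&(y>-.06)&(y<.2)&(x<.62)]
    hull=cv2.convexHull(P[:,:2].astype(np.float32))[:,0]
    s,e=circ(hull,.112); print(n,"deck hull",s,e,len(hull))
    # box top
    P=W[near&(z>.071)&(z<.08)&(y<-.055)&(y>-.2)&(x>.5)&(x<.68)]
    print(n,"box",cv2.minAreaRect(P[:,:2].astype(np.float32)*1000))
    # orange / white arms
    hsv=cv2.cvtColor(im,cv2.COLOR_RGB2HSV)
    for nm,m in(("orange",(hsv[...,0]>6)&(hsv[...,0]<20)&(hsv[...,1]>170)&(z>.078)&(z<.095)&near),
                ("red",(((hsv[...,0]<6)|(hsv[...,0]>172))&(hsv[...,1]>110)&(z>.068)&(z<.082)&near&(y<-.05)&(y>-.2))),
                ("green",(hsv[...,0]>45)&(hsv[...,0]<85)&(hsv[...,1]>90)&(z>.068)&(z<.09)&near&(y<-.05)&(y>-.2))):
        P=W[m]; print(n,nm,len(P),P.mean(0).round(4) if len(P) else None)
        if nm=="orange": 
            f=lambda s:np.hypot(*(P[:,:2]-s).T).max()
            c,r=cv2.minEnclosingCircle(P[:,:2].astype(np.float32)); print("  enc",c,r)
    # lane
    P=W[near&(z>.064)&(z<.095)&(x>.70)&(x<.80)&(abs(y-.07)<.06)]
    print(n,"lane",len(P),cv2.minAreaRect(P[:,:2].astype(np.float32)*1000) if len(P) else None)
E
python3 m2.py
python3 - <<'E'
import cv2
a=cv2.imread('pics/top0.png')
import numpy as np
im=np.load('top_l.npz')['im'][180:280,200:360,::-1]
cv2.imwrite('pics/crop0.png',cv2.resize(im,(800,500),interpolation=cv2.INTER_CUBIC))
E
```

```text
top blob 157 ztop 0.1314 c [0.6253 0.0974] mean [0.6257 0.0974] ext [0.033 0.031]
top blob 122 ztop 0.1164 c [ 0.5868 -0.1174] mean [ 0.5855 -0.1172] ext [0.037 0.046]
top blob 90 ztop 0.1206 c [0.5668 0.1291] mean [0.5665 0.1297] ext [0.025 0.025]
top blob 87 ztop 0.121 c [0.5137 0.0911] mean [0.5133 0.0914] ext [0.023 0.023]
top cup (array([0.4700553, 0.3351656]), np.float64(0.0021703501393471694)) 444
top cup (array([ 0.5074458 , -0.32759606]), np.float64(0.0020918230710467896)) 445
top deck hull [0.57399237 0.06174277] 0.014478377294431365 44
top box ((585.8045043945312, -117.51979064941406), (109.4582290649414, 99.6053695678711), 4.112656593322754)
top orange 412 [0.5467 0.1125 0.0835]
  enc (0.5275757312774658, 0.19555243849754333) 0.22130393981933594
top red 7 [ 0.6264 -0.1149  0.0781]
top green 7 [ 0.609  -0.1508  0.0785]
top lane 552 ((733.5817260742188, 73.60960388183594), (69.51424407958984, 60.8289909362793), 2.3719699382781982)
scene blob 110 ztop 0.1156 c [ 0.5898 -0.1173] mean [ 0.5898 -0.1167] ext [0.035 0.047]
scene blob 124 ztop 0.12 c [0.5166 0.0904] mean [0.5172 0.0908] ext [0.026 0.026]
scene blob 319 ztop 0.1305 c [0.6279 0.0962] mean [0.6292 0.0976] ext [0.036 0.036]
scene blob 151 ztop 0.1199 c [0.5691 0.1283] mean [0.5703 0.1291] ext [0.027 0.026]
scene cup (array([0.47484521, 0.33540479]), np.float64(0.0018550266129424414)) 1167
scene cup (array([ 0.5110055 , -0.32800087]), np.float64(0.0019795239750903873)) 346
scene deck hull [0.57607061 0.06062345] 0.00913545269030274 36
scene box ((589.2879638671875, -118.8048095703125), (109.95950317382812, 104.01055145263672), 3.82089900970459)
scene orange 774 [0.5641 0.0991 0.0835]
  enc (0.5289918780326843, 0.18807752430438995) 0.22364704310894012
scene red 7 [ 0.6293 -0.1148  0.0791]
scene green 9 [ 0.6111 -0.1518  0.0784]
scene lane 1196 ((735.4616088867188, 72.1400375366211), (73.05249786376953, 63.20242691040039), 2.489780902862549)
```

View pics/crop0.png

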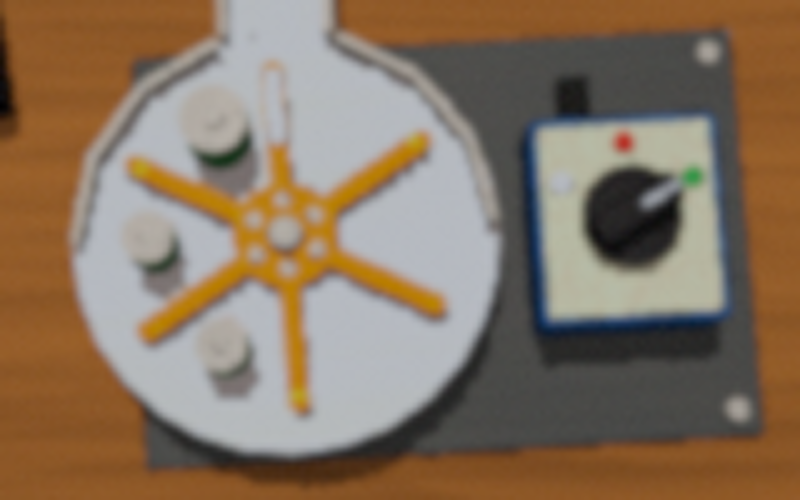

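The top crop shows the feeder at roughly 4° yaw, the white arm pointing along +x and the bar pointing at the green dot. There are three cells: one D and two C. I'll start with the selector.

```bash
cat >> h.py <<'E'
from scipy.spatial.transform import Rotation as R
def to(x,y,z,yaw=None):
    "remaining shift in tool axes, turn about tool z after it"
    s=arm.get_state(); r=R.from_rotvec(s["orientation"]); M=r.as_matrix()
    d=M.T@(np.array([x,y,z])-s["ee_pos"]); psi=np.degrees(np.arctan2(M[1,0],M[0,0]))
    print("t",round(s["clock"],2),"pos",s["ee_pos"].round(4),"yaw",psi.round(1),"tilt",np.degrees(np.arccos(-M[2,2])).round(2),"F",s["contact_force"].round(1),"w",round(s["grip_width"],4),"gf",round(s["gripper_force"],1))
    print("  shift",d.round(4), "turn z",None if yaw is None else -np.radians((yaw-psi+180)%360-180).round(4))
E
python3 - <<'E'
from h import *
for n,d in(("top",.0),):
    D=np.load(n+"_l.npz"); W=D["W"]; m=(W[...,2]>.090)&(W[...,2]<.098)&(np.hypot(W[...,0]-.572,W[...,1]-.062)<.02)
    print("nut",W[m].mean(0),m.sum())
D=np.load("scene_l.npz"); W=D["W"]; m=(W[...,2]>.090)&(W[...,2]<.098)&(np.hypot(W[...,0]-.572,W[...,1]-.062)<.02);print(W[m].mean(0),m.sum())
to(.588,-.1175,.231,123.9)
E
```

```text
nut [0.57323891 0.06159782 0.09437475] 35
[0.57696104 0.0618256  0.09420116] 46
t 1.3 pos [ 0.175  -0.6     0.2313] yaw 16.3 tilt 0.01 F [0.3 0.2 0.4] w 0.0853 gf 0.0
  shift [ 5.316e-01 -3.475e-01  3.000e-04] turn z -1.8787
```

Emit:
{"op": "arm_command", "data": {"motion": [{"travel":[0,0,0],"dr":[0,0,-0.18],"grip":0.4},{"travel":[0,0,0],"dr":[0,0,-0.18],"grip":0.4},{"travel":[0,0,0],"dr":[0,0,-0.18],"grip":0.4},{"travel":[0,0,0],"dr":[0,0,-0.18],"grip":0.4},{"travel":[0,0,0],"dr":[0,0,-0.18],"grip":0.4},{"travel":[0,0,0],"dr":[0,0,-0.18],"grip":0.4},{"travel":[0,0,0],"dr":[0,0,-0.18],"grip":0.4},{"travel":[0,0,0],"dr":[0,0,-0.18],"grip":0.4},{"travel":[0,0,0],"dr":[0,0,-0.18],"grip":0.4},{"travel":[0,0,0],"dr":[0,0,-0.18],"grip":0.4}], "squeeze": 40}}

```text
clock: 2.55
ee_pos: [0.1749, -0.6, 0.2313]
orientation: [-1.577, -2.717, 0.0]
contact_force: [0.2, 0.6, 0.1]
grip_width: 0.0512
gripper_force: 0.0
```

```bash
python3 -c "
from h import *
to(.588,-.1175,.18,123.9)"
```

```text
t 2.55 pos [ 0.1749 -0.6     0.2313] yaw 119.7 tilt 0.01 F [0.2 0.6 0.1] w 0.0512 gf 0.0
  shift [0.2142 0.598  0.0512] turn z -0.0728
```

Emit:
{"op": "arm_command", "data": {"motion": [{"travel":[0.021,0.058,0],"dr":[0,0,0],"grip":0.4},{"travel":[0.021,0.058,0],"dr":[0,0,0],"grip":0.4},{"travel":[0.021,0.058,0],"dr":[0,0,0],"grip":0.4},{"travel":[0.021,0.058,0],"dr":[0,0,0],"grip":0.4},{"travel":[0.021,0.058,0],"dr":[0,0,0],"grip":0.4},{"travel":[0.021,0.058,0],"dr":[0,0,0],"grip":0.4},{"travel":[0.021,0.058,0],"dr":[0,0,0],"grip":0.4},{"travel":[0.021,0.058,0],"dr":[0,0,0],"grip":0.4},{"travel":[0.021,0.058,0],"dr":[0,0,0],"grip":0.4},{"travel":[0.021,0.058,0],"dr":[0,0,-0.073],"grip":0.4}]}}

```text
clock: 3.8
ee_pos: [0.5784, -0.1309, 0.2315]
orientation: [1.484, 2.768, -0.0]
contact_force: [1.1, -1.5, -0.8]
grip_width: 0.0514
gripper_force: 0.0
```

```bash
python3 -c "
from h import *
to(.588,-.1175,.096,123.9)"
```

```text
t 3.8 pos [ 0.5784 -0.1309  0.2315] yaw 123.6 tilt 0.03 F [ 1.1 -1.5 -0.8] w 0.0514 gf 0.0
  shift [0.0059 0.0154 0.1355] turn z -0.005
```

Emit:
{"op": "arm_command", "data": {"motion": [{"travel":[0.006,0.015,0],"dr":[0,0,0],"grip":0.4},{"travel":[0,0,0.03],"dr":[0,0,0],"grip":0.4},{"travel":[0,0,0.03],"dr":[0,0,0],"grip":0.4},{"travel":[0,0,0.03],"dr":[0,0,0],"grip":0.4},{"travel":[0,0,0],"dr":[0,0,0],"grip":0.4},{"travel":[0,0,0],"dr":[0,0,0],"grip":0.4}]}}

```text
clock: 4.55
ee_pos: [0.5869, -0.1194, 0.1425]
orientation: [1.486, 2.767, 0.0]
contact_force: [0.4, -0.4, 0.6]
grip_width: 0.0512
gripper_force: 0.0
```

```bash
python3 -c "
from h import *
to(.588,-.1175,.096,123.9)"
```

```text
t 4.55 pos [ 0.5869 -0.1194  0.1425] yaw 123.5 tilt 0.06 F [ 0.4 -0.4  0.6] w 0.0512 gf 0.0
  shift [0.001  0.002  0.0465] turn z -0.0063
```

Emit:
{"op": "arm_command", "data": {"motion": [{"travel":[0.001,0.002,0.015],"dr":[0,0,-0.006],"grip":0.4},{"travel":[0,0,0.015],"dr":[0,0,0],"grip":0.4},{"travel":[0,0,0.015],"dr":[0,0,0],"grip":0.4},{"travel":[0,0,0],"dr":[0,0,0],"grip":0.7},{"travel":[0,0,0],"dr":[0,0,0],"grip":1},{"travel":[0,0,0],"dr":[0,0,0],"grip":1},{"travel":[0,0,0],"dr":[0,0,0],"grip":1},{"travel":[0,0,0],"dr":[0,0,0],"grip":1}], "squeeze": 40}}

```text
clock: 5.55
ee_pos: [0.5871, -0.1175, 0.0966]
orientation: [-1.477, -2.772, 0.001]
contact_force: [-5.0, -1.8, 2.4]
grip_width: 0.0148
gripper_force: 43.8
```

```bash
python3 -c "
from h import *
to(.588,-.1175,.090,123.9)"
```

```text
t 5.55 pos [ 0.5871 -0.1175  0.0966] yaw 123.9 tilt 0.06 F [-5.  -1.8  2.4] w 0.0148 gf 43.8
  shift [-0.0005  0.0007  0.0066] turn z -0.0001
```

Emit:
{"op": "arm_command", "data": {"motion": [{"travel":[0,-0.001,0],"dr":[0,0,0],"grip":1},{"travel":[0,0,0.004],"dr":[0,0,0],"grip":1},{"travel":[0,0,0.003],"dr":[0,0,0],"grip":1},{"travel":[0,0,0],"dr":[0,0,0],"grip":1},{"travel":[0,0,0],"dr":[0,0,0],"grip":1}]}}

```text
clock: 6.18
ee_pos: [0.5871, -0.1175, 0.0897]
orientation: [1.476, 2.772, 0.0]
contact_force: [-3.2, 1.3, 7.4]
grip_width: 0.0149
gripper_force: 44.6
```

```bash
python3 -c "
from h import *
to(.588,-.1175,.090,123.9)"
```

```text
t 6.17 pos [ 0.5871 -0.1175  0.0897] yaw 123.9 tilt 0.04 F [-3.2  1.3  7.4] w 0.0149 gf 44.6
  shift [-0.0005  0.0008 -0.0003] turn z 0.0005
```

Emit:
{"op": "arm_command", "data": {"motion": [{"travel":[0,0,0.0005],"dr":[0,0,-0.05],"grip":1},{"travel":[0,0,0],"dr":[0,0,-0.1],"grip":1},{"travel":[0,0,0],"dr":[0,0,-0.15],"grip":1},{"travel":[0,0,0],"dr":[0,0,-0.15],"grip":1},{"travel":[0,0,0],"dr":[0,0,-0.15],"grip":1},{"travel":[0,0,0],"dr":[0,0,-0.15],"grip":1},{"travel":[0,0,0],"dr":[0,0,-0.15],"grip":1},{"travel":[0,0,0],"dr":[0,0,-0.147],"grip":1},{"travel":[0,0,0],"dr":[0,0,0],"grip":1},{"travel":[0,0,0],"dr":[0,0,0],"grip":1}]}}

```text
clock: 7.42
ee_pos: [0.586, -0.1192, 0.0887]
orientation: [0.105, -3.138, 0.003]
contact_force: [-9.0, -5.9, 9.6]
grip_width: 0.0153
gripper_force: 44.6
```

```bash
python3 -c "
from h import *
to(.588,-.1175,.097,183.9)"
```

```text
t 7.42 pos [ 0.586  -0.1192  0.0887] yaw -176.2 tilt 0.14 F [-9.  -5.9  9.6] w 0.0153 gf 44.6
  shift [-0.0021  0.0015 -0.0083] turn z -0.0011
```

Emit:
{"op": "arm_command", "data": {"motion": [{"travel":[0,0,-0.004],"dr":[0,0,0],"grip":1},{"travel":[0,0,-0.004],"dr":[0,0,0],"grip":1},{"travel":[0,0,0],"dr":[0,0,0],"grip":1},{"travel":[0,0,0],"dr":[0,0,0],"grip":0.6},{"travel":[0,0,0],"dr":[0,0,0],"grip":0.4},{"travel":[0,0,0],"dr":[0,0,0],"grip":0.4},{"travel":[0,0,-0.04],"dr":[0,0,0],"grip":0.4},{"travel":[0,0,-0.04],"dr":[0,0,0],"grip":0.3},{"travel":[0,0,-0.04],"dr":[0,0,0],"grip":0.3}]}}

```text
clock: 8.55
ee_pos: [0.5867, -0.1175, 0.2181]
orientation: [-0.108, 3.14, 0.0]
contact_force: [-0.4, -0.1, -0.4]
grip_width: 0.0598
gripper_force: 0.0
```

```bash
cat > cells.py <<'E'
from h import *
from scipy import ndimage as nd
def look(tag,view=None):
    for n in("scene","top"):
        im,d=arm.get_image(n); W=cloud(n,d); W[d<=0]=-9; np.savez(f"{n}_l.npz",im=im,d=d,W=W)
        cv2.imwrite(f"pics/{n}_{tag}.png",cv2.resize(im[...,::-1],(784,588)))
        x,y,z=W[...,0],W[...,1],W[...,2]; h=(z>.105)&(z<.14)&(x>.4)&(x<.75)&(y>-.2)&(y<.2); L,k=nd.label(h)
        for i in range(1,k+1):
            P=W[L==i]
            if len(P)<25: continue
            zt=np.percentile(P[:,2],90); T=P[P[:,2]>zt-.004]; print(n,len(P),"ztop",zt.round(4),"c",((T.max(0)+T.min(0))/2).round(4)[:2],"ext",np.ptp(T,axis=0).round(3)[:2])
        for cy in(.335,-.328):
            P=W[(x>.35)&(x<.65)&(z>.070)&(z<.08)&(abs(y-cy)<.13)]
            if len(P)>100: 
                c,r=cv2.minEnclosingCircle(P[:,:2].astype(np.float32)); print(n,"cup",np.round(c,4),round(r,4))
E
python3 -c "
from cells import *
look('a'); to(.588,-.1175,.2,90)
im=np.load('scene_l.npz')['im'][150:290,200:400,::-1]
cv2.imwrite('pics/crop_a.png',cv2.resize(im,(800,560)))"
```

```text
scene 154 ztop 0.1158 c [ 0.5897 -0.1179] ext [0.051 0.019]
scene 149 ztop 0.1195 c [0.5162 0.0896] ext [0.026 0.026]
scene 346 ztop 0.1305 c [0.6286 0.0968] ext [0.035 0.035]
scene 177 ztop 0.1195 c [0.5699 0.1279] ext [0.026 0.028]
scene cup [0.4742 0.3347] 0.0725
scene cup [ 0.5486 -0.3181] 0.11
top 162 ztop 0.1317 c [0.6251 0.0974] ext [0.034 0.03 ]
top 90 ztop 0.1168 c [ 0.578  -0.1172] ext [0.033 0.015]
top 94 ztop 0.1207 c [0.5669 0.1301] ext [0.025 0.023]
top 92 ztop 0.121 c [0.5137 0.091 ] ext [0.023 0.023]
top cup [0.5239 0.3243] 0.1269
t 8.65 pos [ 0.5885 -0.1174  0.2208] yaw -176.1 tilt 0.32 F [-0.1  0.4 -0.1] w 0.0599 gf 0.0
  shift [ 0.0006 -0.0001  0.0208] turn z 1.6392
```

View pics/crop_a.png

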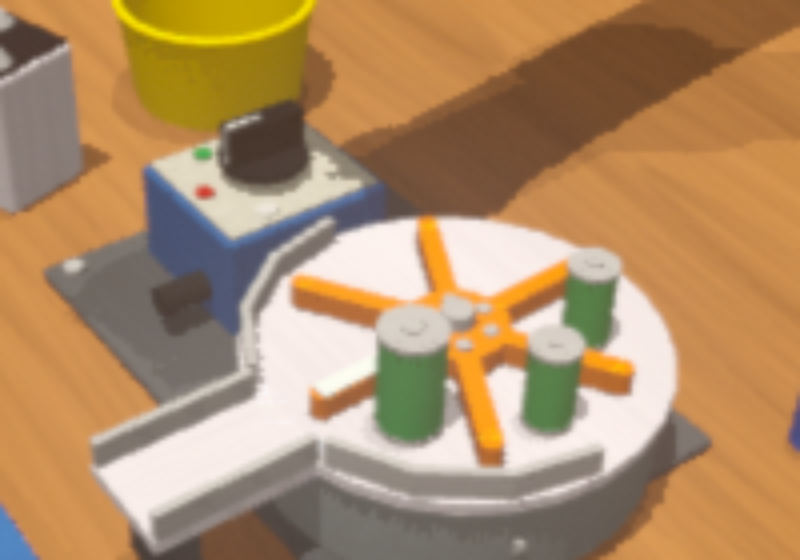

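Emit:
{"op": "arm_command", "data": {"motion": [{"travel":[-0.013,0.053,0],"dr":[0,0,0],"grip":0.28},{"travel":[-0.013,0.053,0],"dr":[0,0,0],"grip":0.28},{"travel":[-0.013,0.053,0],"dr":[0,0,0],"grip":0.28},{"travel":[-0.013,0.053,0],"dr":[0,0,0],"grip":0.28},{"travel":[0,0,0],"dr":[0,0,0],"grip":0.28},{"travel":[0,0,0.03],"dr":[0,0,0],"grip":0.28},{"travel":[0,0,0.03],"dr":[0,0,0],"grip":0.28},{"travel":[0,0,0],"dr":[0,0,0],"grip":0.28}]}}

```text
clock: 9.65
ee_pos: [0.6231, 0.0966, 0.1548]
orientation: [0.107, -3.136, 0.0]
contact_force: [0.9, 0.1, 0.1]
grip_width: 0.0615
gripper_force: 0.0
```

```bash
python3 -c "
from h import *
to(.6268,.0971,.094,183.9)"
```

```text
t 9.65 pos [0.6231 0.0966 0.1548] yaw -176.1 tilt 0.2 F [0.9 0.1 0.1] w 0.0615 gf 0.0
  shift [-0.0039  0.0003  0.0608] turn z -0.0001
```

Emit:
{"op": "arm_command", "data": {"motion": [{"travel":[-0.004,0,0.02],"dr":[0,0,0],"grip":0.28},{"travel":[0,0,0.02],"dr":[0,0,0],"grip":0.28},{"travel":[0,0,0.02],"dr":[0,0,0],"grip":0.28},{"travel":[0,0,0],"dr":[0,0,0],"grip":0.6},{"travel":[0,0,0],"dr":[0,0,0],"grip":1},{"travel":[0,0,0],"dr":[0,0,0],"grip":1},{"travel":[0,0,0],"dr":[0,0,0],"grip":1},{"travel":[0,0,-0.03],"dr":[0,0,0],"grip":1},{"travel":[0,0,-0.05],"dr":[0,0,0],"grip":1},{"travel":[0,0,-0.04],"dr":[0,0,0],"grip":1}], "squeeze": 40}}

```text
clock: 10.9
ee_pos: [0.6282, 0.0979, 0.2189]
orientation: [-0.108, 3.139, 0.0]
contact_force: [-0.4, 0.2, -2.0]
grip_width: 0.0329
gripper_force: 40.2
```

```bash
python3 -c "
from cells import *
look('b');to(.4725,.335,.20,183.9)"
```

```text
scene 152 ztop 0.116 c [ 0.5893 -0.1184] ext [0.051 0.018]
scene 149 ztop 0.1197 c [0.5172 0.0897] ext [0.026 0.026]
scene 174 ztop 0.1194 c [0.5695 0.1289] ext [0.027 0.027]
scene cup [0.4734 0.3353] 0.0721
scene cup [ 0.5465 -0.3121] 0.1103
top 130 ztop 0.1167 c [ 0.5857 -0.1172] ext [0.049 0.016]
top cup [0.524  0.3191] 0.1284
top cup [ 0.5454 -0.3136] 0.1115
t 11.0 pos [0.6297 0.0985 0.2214] yaw -176.1 tilt 0.35 F [ 0.8  0.1 -1.8] w 0.033 gf 40.3
  shift [0.1408 0.2467 0.0206] turn z 0.0001
```

Emit:
{"op": "arm_command", "data": {"motion": [{"travel":[0.028,0.049,0],"dr":[0,0,0],"grip":1},{"travel":[0.028,0.049,0],"dr":[0,0,0],"grip":1},{"travel":[0.028,0.049,0],"dr":[0,0,0],"grip":1},{"travel":[0.028,0.049,0],"dr":[0,0,0],"grip":1},{"travel":[0.028,0.049,0],"dr":[0,0,0],"grip":1},{"travel":[0,0,0],"dr":[0,0,0],"grip":1},{"travel":[0,0,0.04],"dr":[0,0,0],"grip":1},{"travel":[0,0,0],"dr":[0,0,0],"grip":1}]}}

```text
clock: 12.0
ee_pos: [0.471, 0.3311, 0.1746]
orientation: [0.107, -3.136, 0.004]
contact_force: [-0.1, -0.5, -0.4]
grip_width: 0.0329
gripper_force: 40.3
```

```bash
python3 -c "
from cells import *
look('c');to(.4735,.3352,.033,183.9)"
```

```text
scene 150 ztop 0.1156 c [ 0.5894 -0.1183] ext [0.05  0.018]
scene 150 ztop 0.1196 c [0.5167 0.0908] ext [0.025 0.026]
scene 178 ztop 0.1196 c [0.5695 0.1283] ext [0.025 0.027]
scene cup [0.4732 0.3354] 0.0725
scene cup [ 0.545  -0.3076] 0.1103
top 128 ztop 0.1161 c [ 0.5858 -0.1172] ext [0.048 0.015]
top 93 ztop 0.1203 c [0.5668 0.1291] ext [0.026 0.025]
top 91 ztop 0.1209 c [0.5137 0.0911] ext [0.022 0.023]
top cup [0.5382 0.2862] 0.1097
top cup [ 0.5462 -0.3157] 0.1118
t 12.1 pos [0.472  0.3324 0.1774] yaw -176.1 tilt 0.02 F [ 0.3  0.6 -1.8] w 0.0334 gf 40.3
  shift [-0.0017  0.0026  0.1444] turn z -0.0002
```

View pics/scene_c.png

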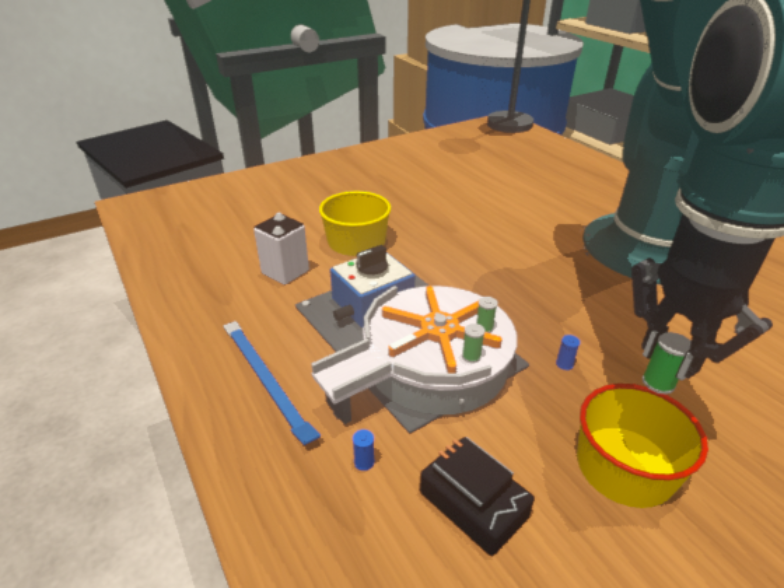

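The D cell at (668,362) is held over the red cup at (642,443), and the wheel is undisturbed. I'll lower and release it.

Emit:
{"op": "arm_command", "data": {"motion": [{"travel":[-0.002,0.003,0.04],"dr":[0,0,0],"grip":1},{"travel":[0,0,0.04],"dr":[0,0,0],"grip":1},{"travel":[0,0,0.035],"dr":[0,0,0],"grip":1},{"travel":[0,0,0.025],"dr":[0,0,0],"grip":1},{"travel":[0,0,0],"dr":[0,0,0],"grip":1},{"travel":[0,0,0],"dr":[0,0,0],"grip":0.5},{"travel":[0,0,0],"dr":[0,0,0],"grip":0.4},{"travel":[0,0,0],"dr":[0,0,0],"grip":0.4}]}}

```text
clock: 13.1
ee_pos: [0.474, 0.3358, 0.0377]
orientation: [-0.107, 3.139, 0.001]
contact_force: [-0.6, -0.7, -0.2]
grip_width: 0.0513
gripper_force: 0.0
```

Emit:
{"op": "arm_command", "data": {"motion": [{"travel":[0,0,-0.03],"dr":[0,0,0],"grip":0.4},{"travel":[0,0,-0.05],"dr":[0,0,0],"grip":0.3},{"travel":[0,0,-0.05],"dr":[0,0,0],"grip":0.3},{"travel":[0,0,-0.05],"dr":[0,0,0],"grip":0.3},{"travel":[0,0,0],"dr":[0,0,0],"grip":0.3}]}}

```text
clock: 13.72
ee_pos: [0.4746, 0.3368, 0.2207]
orientation: [-0.107, 3.135, 0.004]
contact_force: [0.9, -0.4, -0.4]
grip_width: 0.0594
gripper_force: 0.0
```

```bash
python3 -c "
from h import *
to(.568,.1292,.22,183.9)"
```

```text
t 13.72 pos [0.4746 0.3368 0.2207] yaw -176.1 tilt 0.33 F [ 0.9 -0.4 -0.4] w 0.0594 gf 0.0
  shift [-0.0791 -0.2135  0.0006] turn z 0.0001
```

Emit:
{"op": "arm_command", "data": {"motion": [{"travel":[-0.02,-0.0535,0],"dr":[0,0,0],"grip":0.3},{"travel":[-0.02,-0.0535,0],"dr":[0,0,0],"grip":0.3},{"travel":[-0.02,-0.0535,0],"dr":[0,0,0],"grip":0.3},{"travel":[-0.019,-0.053,0],"dr":[0,0,0],"grip":0.3},{"travel":[0,0,0],"dr":[0,0,0],"grip":0.3},{"travel":[0,0,0.04],"dr":[0,0,0],"grip":0.3},{"travel":[0,0,0.03],"dr":[0,0,0],"grip":0.3},{"travel":[0,0,0],"dr":[0,0,0],"grip":0.3}]}}

```text
clock: 14.72
ee_pos: [0.5655, 0.1284, 0.1452]
orientation: [0.109, -3.136, 0.0]
contact_force: [0.6, 0.3, 0.4]
grip_width: 0.0595
gripper_force: 0.0
```

```bash
python3 -c "
from h import *
to(.568,.1292,.092,183.9)"
```

```text
t 14.72 pos [0.5655 0.1284 0.1452] yaw -176.0 tilt 0.2 F [0.6 0.3 0.4] w 0.0595 gf 0.0
  shift [-0.0027  0.0006  0.0532] turn z 0.0012
```

Emit:
{"op": "arm_command", "data": {"motion": [{"travel":[-0.002,0.0005,0.02],"dr":[0,0,0],"grip":0.3},{"travel":[0,0,0.02],"dr":[0,0,0],"grip":0.3},{"travel":[0,0,0.013],"dr":[0,0,0],"grip":0.3},{"travel":[0,0,0],"dr":[0,0,0],"grip":0.6},{"travel":[0,0,0],"dr":[0,0,0],"grip":1},{"travel":[0,0,0],"dr":[0,0,0],"grip":1},{"travel":[0,0,0],"dr":[0,0,0],"grip":1},{"travel":[0,0,-0.03],"dr":[0,0,0],"grip":1},{"travel":[0,0,-0.05],"dr":[0,0,0],"grip":1},{"travel":[0,0,-0.05],"dr":[0,0,0],"grip":1}], "squeeze": 40}}

```text
clock: 15.98
ee_pos: [0.5686, 0.1287, 0.2253]
orientation: [0.107, -3.139, -0.0]
contact_force: [0.9, -0.8, 0.3]
grip_width: 0.0246
gripper_force: 39.4
```

```bash
python3 -c "
from cells import *
look('d');to(.509,-.328,.22,183.9)"
```

```text
scene 150 ztop 0.1156 c [ 0.5893 -0.1175] ext [0.051 0.02 ]
scene 148 ztop 0.1194 c [0.5162 0.0895] ext [0.026 0.026]
scene cup [0.4735 0.3353] 0.0721
scene cup [ 0.5473 -0.3139] 0.1104
top 134 ztop 0.1166 c [ 0.5855 -0.1172] ext [0.049 0.015]
top cup [0.4697 0.3359] 0.0723
top cup [ 0.546  -0.3156] 0.1118
t 16.07 pos [0.5706 0.1297 0.2288] yaw -176.1 tilt 0.39 F [-0.1  1.3 -0.6] w 0.0245 gf 39.4
  shift [ 0.0928 -0.4525  0.0079] turn z 0.0002
```

Emit:
{"op": "arm_command", "data": {"motion": [{"travel":[0.009,-0.0565,0],"dr":[0,0,0],"grip":1},{"travel":[0.009,-0.0565,0],"dr":[0,0,0],"grip":1},{"travel":[0.009,-0.0565,0],"dr":[0,0,0],"grip":1},{"travel":[0.009,-0.0565,0],"dr":[0,0,0],"grip":1},{"travel":[0.009,-0.0565,0],"dr":[0,0,0],"grip":1},{"travel":[0.009,-0.0565,0],"dr":[0,0,0],"grip":1},{"travel":[0.009,-0.0565,0],"dr":[0,0,0],"grip":1},{"travel":[0.009,-0.0565,0],"dr":[0,0,0],"grip":1},{"travel":[0,0,0.04],"dr":[0,0,0],"grip":1},{"travel":[0,0,0],"dr":[0,0,0],"grip":1}]}}

```text
clock: 17.32
ee_pos: [0.5264, -0.3267, 0.1812]
orientation: [0.107, -3.136, -0.005]
contact_force: [-0.4, 1.4, -1.1]
grip_width: 0.0248
gripper_force: 39.5
```

```bash
cat >> cells.py <<'E'
from scipy.optimize import least_squares
def cups():
    for n in("scene","top"):
        im,d=arm.get_image(n); W=cloud(n,d); x,y,z=np.moveaxis(W,-1,0)
        for t in("cup_plain","cup_red"):
            r=arm.cut_out(n,t)
            if not r: continue
            m=r[0]["pixels"]&(d>0)&(z>.069)&(z<.082); P=W[m][:,:2]
            if len(P)<50: continue
            s=least_squares(lambda s:np.hypot(*(P-s).T)-.068,P.mean(0),loss="soft_l1",f_scale=.002).x; print(n,t,round(r[0]["conf"],2),s.round(4),len(P))
E
python3 -c "
from cells import *
cups();to(.531,-.328,.031,183.9)"
```

```text
scene cup_plain 0.89 [ 0.5111 -0.328 ] 361
scene cup_red 0.83 [0.4749 0.3355] 1172
top cup_plain 0.69 [ 0.5077 -0.3277] 374
top cup_red 0.91 [0.4701 0.335 ] 499
t 17.62 pos [ 0.5285 -0.3268  0.185 ] yaw -176.0 tilt 0.09 F [ 0.  -0.6 -1.7] w 0.0244 gf 39.5
  shift [-0.0022 -0.0012  0.154 ] turn z 0.001
```

Emit:
{"op": "arm_command", "data": {"motion": [{"travel":[-0.002,-0.001,0.04],"dr":[0,0,0],"grip":1},{"travel":[0,0,0.045],"dr":[0,0,0],"grip":1},{"travel":[0,0,0.04],"dr":[0,0,0],"grip":1},{"travel":[0,0,0.025],"dr":[0,0,0],"grip":1},{"travel":[0,0,0],"dr":[0,0,0],"grip":1},{"travel":[0,0,0],"dr":[0,0,0],"grip":0.6},{"travel":[0,0,0],"dr":[0,0,0],"grip":0.5},{"travel":[0,0,0],"dr":[0,0,0],"grip":0.5}]}}

```text
clock: 18.62
ee_pos: [0.5303, -0.3284, 0.0347]
orientation: [-0.107, 3.139, -0.001]
contact_force: [0.2, 0.3, 0.2]
grip_width: 0.0428
gripper_force: 0.0
```

Emit:
{"op": "arm_command", "data": {"motion": [{"travel":[0,0,-0.03],"dr":[0,0,0],"grip":0.5},{"travel":[0,0,-0.05],"dr":[0,0,0],"grip":0.4},{"travel":[0,0,-0.06],"dr":[0,0,0],"grip":0.3},{"travel":[0,0,-0.05],"dr":[0,0,0],"grip":0.3},{"travel":[0,0,0],"dr":[0,0,0],"grip":0.3}]}}

```text
clock: 19.25
ee_pos: [0.5314, -0.3285, 0.2281]
orientation: [-0.107, 3.135, -0.006]
contact_force: [0.7, -0.6, -0.9]
grip_width: 0.0598
gripper_force: 0.0
```

```bash
python3 -c "
from h import *
to(.515,.0905,.22,183.9)"
```

```text
t 19.25 pos [ 0.5314 -0.3285  0.2281] yaw -176.1 tilt 0.36 F [ 0.7 -0.6 -0.9] w 0.0598 gf 0.0
  shift [-0.0121  0.4192  0.0065] turn z 0.0
```

Emit:
{"op": "arm_command", "data": {"motion": [{"travel":[-0.002,0.06,0],"dr":[0,0,0],"grip":0.3},{"travel":[-0.002,0.06,0],"dr":[0,0,0],"grip":0.3},{"travel":[-0.002,0.06,0],"dr":[0,0,0],"grip":0.3},{"travel":[-0.002,0.06,0],"dr":[0,0,0],"grip":0.3},{"travel":[-0.002,0.06,0],"dr":[0,0,0],"grip":0.3},{"travel":[-0.001,0.06,0],"dr":[0,0,0],"grip":0.3},{"travel":[-0.001,0.059,0],"dr":[0,0,0],"grip":0.3},{"travel":[0,0,0],"dr":[0,0,0],"grip":0.3},{"travel":[0,0,0.07],"dr":[0,0,0],"grip":0.3}]}}

```text
out of range: a shift must lie within [-0.0625, 0.0625]
```

Emit:
{"op": "arm_command", "data": {"motion": [{"travel":[0,0,0.06],"dr":[0,0,0],"grip":0.3},{"travel":[0,0,0],"dr":[0,0,0],"grip":0.3}]}}

```text
clock: 19.5
ee_pos: [0.5278, -0.3273, 0.1605]
orientation: [0.107, -3.134, -0.006]
contact_force: [0.9, 0.7, -0.7]
grip_width: 0.0602
gripper_force: 0.0
```

```bash
python3 -c "
from h import *
to(.515,.0905,.092,183.9)"
```

```text
t 19.5 pos [ 0.5278 -0.3273  0.1605] yaw -176.1 tilt 0.37 F [ 0.9  0.7 -0.7] w 0.0602 gf 0.0
  shift [-0.0162  0.4174  0.07  ] turn z 0.0003
```

The first call was refused, since one shift passed the limit. The second only lowered the tool above the cup, which did no harm. I'll redo it.

Emit:
{"op": "arm_command", "data": {"motion": [{"travel":[0,0,-0.06],"dr":[0,0,0],"grip":0.3},{"travel":[-0.002,0.06,0],"dr":[0,0,0],"grip":0.3},{"travel":[-0.002,0.06,0],"dr":[0,0,0],"grip":0.3},{"travel":[-0.002,0.06,0],"dr":[0,0,0],"grip":0.3},{"travel":[-0.002,0.06,0],"dr":[0,0,0],"grip":0.3},{"travel":[-0.002,0.06,0],"dr":[0,0,0],"grip":0.3},{"travel":[-0.001,0.06,0],"dr":[0,0,0],"grip":0.3},{"travel":[-0.001,0.059,0],"dr":[0,0,0],"grip":0.3},{"travel":[0,0,0],"dr":[0,0,0],"grip":0.3},{"travel":[0,0,0.05],"dr":[0,0,0],"grip":0.3}]}}

```text
clock: 20.75
ee_pos: [0.5157, 0.0917, 0.177]
orientation: [-0.108, 3.133, -0.001]
contact_force: [1.5, -1.5, -0.8]
grip_width: 0.0595
gripper_force: 0.0
```

```bash
python3 -c "
from cells import *
look('e');to(.515,.0905,.092,183.9)"
```

```text
scene 151 ztop 0.1155 c [ 0.5896 -0.1195] ext [0.052 0.021]
scene 147 ztop 0.1195 c [0.5167 0.0895] ext [0.025 0.028]
scene cup [0.4728 0.3356] 0.0727
scene cup [ 0.5475 -0.3165] 0.1109
top 132 ztop 0.1163 c [ 0.5857 -0.1172] ext [0.048 0.016]
top cup [0.5238 0.324 ] 0.1268
top cup [ 0.546  -0.3159] 0.1119
t 20.85 pos [0.5118 0.0901 0.1718] yaw -176.1 tilt 0.27 F [-0.2 -0.6  0.6] w 0.0599 gf 0.0
  shift [-0.0036  0.0003  0.0798] turn z 0.0002
```

Emit:
{"op": "arm_command", "data": {"motion": [{"travel":[-0.003,0,0.03],"dr":[0,0,0],"grip":0.3},{"travel":[0,0,0.03],"dr":[0,0,0],"grip":0.3},{"travel":[0,0,0.02],"dr":[0,0,0],"grip":0.3},{"travel":[0,0,0],"dr":[0,0,0],"grip":0.6},{"travel":[0,0,0],"dr":[0,0,0],"grip":1},{"travel":[0,0,0],"dr":[0,0,0],"grip":1},{"travel":[0,0,0],"dr":[0,0,0],"grip":1},{"travel":[0,0,-0.03],"dr":[0,0,0],"grip":1},{"travel":[0,0,-0.05],"dr":[0,0,0],"grip":1},{"travel":[0,0,-0.05],"dr":[0,0,0],"grip":1}], "squeeze": 40}}

```text
clock: 22.1
ee_pos: [0.5161, 0.0912, 0.2258]
orientation: [-0.108, 3.14, 0.0]
contact_force: [-0.1, -0.8, -0.8]
grip_width: 0.0245
gripper_force: 39.4
```

```bash
python3 -c "
from cells import *
cups();to(.487,-.328,.22,183.9)"
```

```text
scene cup_plain 0.68 [ 0.5111 -0.3281] 375
scene cup_red 0.91 [0.4749 0.3355] 1243
top cup_plain 0.64 [ 0.5071 -0.3276] 448
top cup_red 0.84 [0.47  0.335] 481
t 22.4 pos [0.5159 0.0907 0.2232] yaw -176.1 tilt 0.06 F [ 0.7 -0.1 -0.9] w 0.0246 gf 39.5
  shift [ 0.0574 -0.4158  0.0034] turn z 0.0
```

Emit:
{"op": "arm_command", "data": {"motion": [{"travel":[0.008,-0.0595,0],"dr":[0,0,0],"grip":1},{"travel":[0.008,-0.0595,0],"dr":[0,0,0],"grip":1},{"travel":[0.008,-0.0595,0],"dr":[0,0,0],"grip":1},{"travel":[0.008,-0.0595,0],"dr":[0,0,0],"grip":1},{"travel":[0.008,-0.0595,0],"dr":[0,0,0],"grip":1},{"travel":[0.008,-0.0595,0],"dr":[0,0,0],"grip":1},{"travel":[0.008,-0.0595,0],"dr":[0,0,0],"grip":1},{"travel":[0,0,0.04],"dr":[0,0,0],"grip":1},{"travel":[0,0,0],"dr":[0,0,0],"grip":1},{"travel":[0,0,0],"dr":[0,0,0],"grip":1}]}}

```text
clock: 23.65
ee_pos: [0.4894, -0.3273, 0.1845]
orientation: [-0.11, 3.14, 0.001]
contact_force: [0.2, 0.2, 0.4]
grip_width: 0.0247
gripper_force: 39.5
```

```bash
python3 -c "
from cells import *
cups();look('f');to(.487,-.328,.034,183.9)"
```

```text
scene cup_plain 0.68 [ 0.511  -0.3282] 376
scene cup_red 0.69 [0.4749 0.3354] 1224
top cup_plain 0.89 [ 0.5075 -0.3276] 371
top cup_red 0.95 [0.4701 0.3351] 489
scene 152 ztop 0.1156 c [ 0.5893 -0.1184] ext [0.05 0.02]
scene cup [0.4734 0.3353] 0.0726
scene cup [ 0.546  -0.3109] 0.1101
top 130 ztop 0.117 c [ 0.5857 -0.1172] ext [0.049 0.015]
top cup [0.4701 0.3366] 0.0724
top cup [ 0.546  -0.3153] 0.1117
t 24.05 pos [ 0.4889 -0.3283  0.1841] yaw -176.1 tilt 0.03 F [ 0.1 -0.3 -0.6] w 0.0247 gf 39.5
  shift [0.0019 0.0005 0.1501] turn z 0.0002
```

View pics/scene_f.png

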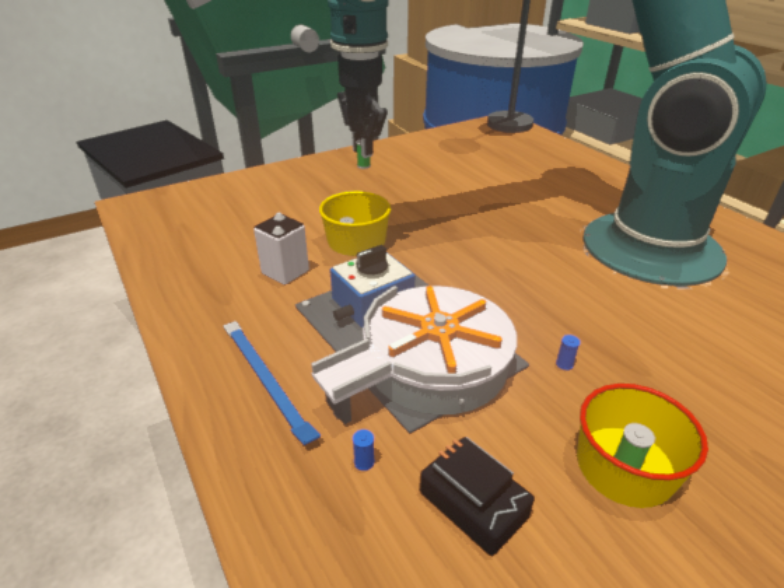

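The wheel at (440,322) is empty. The D stands in the red cup at (637,445), one C stands in the plain cup at (346,222), and the last C is held above that cup.

Emit:
{"op": "arm_command", "data": {"motion": [{"travel":[0.001,0,0.04],"dr":[0,0,0],"grip":1},{"travel":[0,0,0.045],"dr":[0,0,0],"grip":1},{"travel":[0,0,0.04],"dr":[0,0,0],"grip":1},{"travel":[0,0,0.025],"dr":[0,0,0],"grip":1},{"travel":[0,0,0],"dr":[0,0,0],"grip":1},{"travel":[0,0,0],"dr":[0,0,0],"grip":0.6},{"travel":[0,0,0],"dr":[0,0,0],"grip":0.5},{"travel":[0,0,0],"dr":[0,0,0],"grip":0.5}]}}

```text
clock: 25.05
ee_pos: [0.4881, -0.3287, 0.0345]
orientation: [-0.107, 3.139, -0.001]
contact_force: [0.4, 0.5, -0.1]
grip_width: 0.0428
gripper_force: 0.0
```

Emit:
{"op": "arm_command", "data": {"motion": [{"travel":[0,0,-0.03],"dr":[0,0,0],"grip":0.5},{"travel":[0,0,-0.05],"dr":[0,0,0],"grip":0.5},{"travel":[0,0,-0.06],"dr":[0,0,0],"grip":1},{"travel":[0,0,-0.05],"dr":[0,0,0],"grip":1},{"travel":[0,0,0],"dr":[0,0,0],"grip":1}]}}

```text
clock: 25.68
ee_pos: [0.4893, -0.3289, 0.2279]
orientation: [-0.107, 3.136, -0.007]
contact_force: [0.4, 1.2, -1.0]
grip_width: 0.0001
gripper_force: 0.0
```

```bash
python3 -c "
from cells import *
cups();
for n in('top','scene'):
    im,d=arm.get_image(n); W=cloud(n,d); m=(d>0)&(W[...,2]>.03)&(W[...,2]<.066)&(np.hypot(W[...,0]-.509,W[...,1]+.328)<.05)
    hsv=cv2.cvtColor(im,cv2.COLOR_RGB2HSV); m&=hsv[...,1]<120
    P=W[m]; print(n,len(P),P.min(0).round(3) if len(P) else'',P.max(0).round(3) if len(P) else '')
to(.497,.03,.22,183.9)"
```

```text
scene cup_plain 0.88 [ 0.5111 -0.328 ] 374
scene cup_red 0.88 [0.4749 0.3354] 1223
top cup_plain 0.74 [0.5359 0.0339] 129
top cup_red 0.62 [0.4702 0.3352] 482
top 182 [ 0.471 -0.34   0.035] [ 0.54  -0.313  0.057]
scene 72 [ 0.474 -0.343  0.048] [ 0.543 -0.315  0.056]
t 26.07 pos [ 0.4877 -0.3282  0.2231] yaw -176.1 tilt 0.07 F [-0.1 -0.  -0.6] w -0.0001 gf 0.0
  shift [-0.0338  0.3567  0.0034] turn z 0.0004
```

Both C cells stand in the plain cup. Next I'll flick the wheel with shut fingers on its open −x side.

Emit:
{"op": "arm_command", "data": {"motion": [{"travel":[-0.0045,0.058,0],"dr":[0,0,0],"grip":1},{"travel":[-0.0045,0.058,0],"dr":[0,0,0],"grip":1},{"travel":[-0.0045,0.058,0],"dr":[0,0,0],"grip":1},{"travel":[-0.0045,0.058,0],"dr":[0,0,0],"grip":1},{"travel":[-0.0045,0.058,0],"dr":[0,0,0],"grip":1},{"travel":[-0.0045,0.056,0],"dr":[0,0,0],"grip":1},{"travel":[0,0,0],"dr":[0,0,0],"grip":1},{"travel":[0,0,0.06],"dr":[0,0,0],"grip":1},{"travel":[0,0,0.04],"dr":[0,0,0],"grip":1},{"travel":[0,0,0],"dr":[0,0,0],"grip":1}]}}

```text
clock: 27.32
ee_pos: [0.4897, 0.0184, 0.1219]
orientation: [0.107, -3.135, -0.002]
contact_force: [-0.3, 0.5, 1.4]
grip_width: -0.0001
gripper_force: 0.0
```

```bash
python3 -c "
from cells import *
look('g')
im=np.load('scene_l.npz')['im'][170:290,230:400,::-1]
cv2.imwrite('pics/crop_g.png',cv2.resize(im,(780,550)))
to(.491,.02,.077,183.9)"
```

```text
scene 149 ztop 0.1156 c [ 0.589  -0.1177] ext [0.05  0.018]
scene 73 ztop 0.1377 c [0.4938 0.0202] ext [0.018 0.025]
scene cup [0.4734 0.335 ] 0.0724
scene cup [ 0.545  -0.3092] 0.1107
top 130 ztop 0.1163 c [ 0.5856 -0.1172] ext [0.049 0.016]
top cup [0.4696 0.336 ] 0.0723
top cup [ 0.5465 -0.3155] 0.1127
t 27.43 pos [0.4917 0.0187 0.1248] yaw -176.1 tilt 0.03 F [0.2 0.2 0.3] w -0.0002 gf 0.0
  shift [0.0006 0.0013 0.0478] turn z 0.0001
```

View pics/crop_g.png

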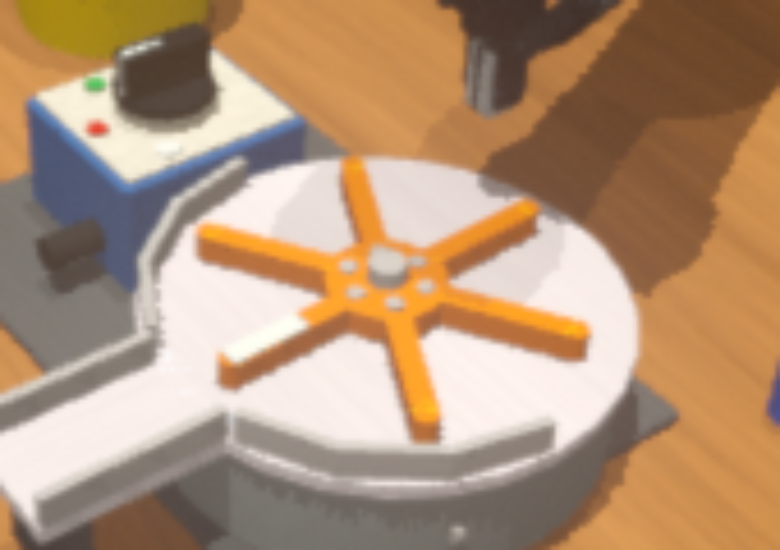

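The wheel is empty. The shut fingers stand between two arms behind the one pointing at −x, at (535,210) in the crop. I'll descend and flick.

Emit:
{"op": "arm_command", "data": {"motion": [{"travel":[0,0.001,0.03],"dr":[0,0,0],"grip":1},{"travel":[0,0,0.017],"dr":[0,0,0],"grip":1},{"travel":[0,0,0],"dr":[0,0,0],"grip":1},{"travel":[0,0.015,0],"dr":[0,0,0],"grip":1},{"travel":[0,0.045,0],"dr":[0,0,0],"grip":1},{"travel":[0,0.05,0],"dr":[0,0,-0.0],"grip":1},{"travel":[0,0.05,-0.02],"dr":[0,0,0],"grip":1},{"travel":[0,0.03,-0.04],"dr":[0,0,0],"grip":1},{"travel":[0,0,-0.04],"dr":[0,0,0],"grip":1}]}}

```text
clock: 28.55
ee_pos: [0.477, 0.2132, 0.1792]
orientation: [-0.115, 3.139, 0.003]
contact_force: [0.6, -1.6, -0.4]
grip_width: -0.0001
gripper_force: 0.0
```

```bash
cat > wa.py <<'E'
from h import *
def wh(n="scene"):
    "white stripe angle"
    t=arm.get_state()["clock"]; im,d=arm.get_image(n); W=cloud(n,d); x,y,z=np.moveaxis(W,-1,0); c=np.array([.577,.0618] if n=="scene" else [.5733,.0616])
    hsv=cv2.cvtColor(im,cv2.COLOR_RGB2HSV); r=np.hypot(x-c[0],y-c[1]); m=(d>0)&(z>.08)&(z<.09)&(r>.03)&(r<.096)
    o=m&(hsv[...,1]>150); w=m&(hsv[...,1]<60)&(r<.090)&(r>.05)
    th=np.arctan2(y-c[1],x-c[0]); a=np.angle(np.exp(6j*th[m]).mean())/6
    k=[(w&(np.abs(np.angle(np.exp(1j*(th-a-i*np.pi/3))))<.12)).sum() for i in range(6)]
    print("t",round(t,3),"arms mod60",np.degrees(a).round(1),"white k",int(np.argmax(k)),k)
    return im
E
python3 -c "
from wa import *
im=wh();wh();wh();wh()
cv2.imwrite('pics/flick.png',im[150:290,200:400,::-1].repeat(3,0).repeat(3,1))
to(.49,.2,.18)"
```

```text
t 28.55 arms mod60 21.8 white k 3 [np.int64(0), np.int64(0), np.int64(0), np.int64(60), np.int64(0), np.int64(0)]
t 28.6 arms mod60 9.6 white k 3 [np.int64(0), np.int64(0), np.int64(0), np.int64(58), np.int64(0), np.int64(0)]
t 28.65 arms mod60 -2.5 white k 3 [np.int64(0), np.int64(0), np.int64(0), np.int64(57), np.int64(0), np.int64(0)]
t 28.7 arms mod60 -14.4 white k 3 [np.int64(0), np.int64(0), np.int64(0), np.int64(61), np.int64(0), np.int64(0)]
t 28.75 pos [0.4782 0.21   0.1779] yaw -176.1 tilt 0.11 F [-0.2 -0.4 -0.2] w 0.0 gf 0.0
  shift [-0.0111 -0.0108 -0.0021] turn z None
```

The wheel spins clockwise at about 4.2 rad/s, untouched. I'll move above the knob and wait for the wheel to stop.

Emit:
{"op": "arm_command", "data": {"motion": [{"travel":[-0.0125,-0.048,-0.007],"dr":[0,0,0],"grip":0.4},{"travel":[-0.0125,-0.048,-0.007],"dr":[0,0,0],"grip":0.4},{"travel":[-0.0125,-0.048,-0.007],"dr":[0,0,0],"grip":0.4},{"travel":[-0.0125,-0.048,-0.007],"dr":[0,0,0],"grip":0.4},{"travel":[-0.0125,-0.048,-0.007],"dr":[0,0,0],"grip":0.4},{"travel":[-0.0125,-0.047,-0.007],"dr":[0,0,0],"grip":0.4},{"travel":[-0.012,-0.047,0],"dr":[0,0,0],"grip":0.4},{"travel":[0,0,0],"dr":[0,0,0],"grip":0.4},{"travel":[0,0,0],"dr":[0,0,0],"grip":0.4},{"travel":[0,0,0],"dr":[0,0,0],"grip":0.4}]}}

```text
clock: 30.0
ee_pos: [0.5875, -0.1168, 0.2187]
orientation: [0.11, -3.139, -0.0]
contact_force: [0.3, 0.6, 0.0]
grip_width: 0.0512
gripper_force: 0.0
```

Emit:
{"op": "arm_command", "data": {"motion": [{"travel":[0,0,0],"dr":[0,0,0],"grip":0.4},{"travel":[0,0,0],"dr":[0,0,0],"grip":0.4},{"travel":[0,0,0],"dr":[0,0,0],"grip":0.4},{"travel":[0,0,0],"dr":[0,0,0],"grip":0.4},{"travel":[0,0,0],"dr":[0,0,0],"grip":0.4},{"travel":[0,0,0],"dr":[0,0,0],"grip":0.4},{"travel":[0,0,0],"dr":[0,0,0],"grip":0.4},{"travel":[0,0,0],"dr":[0,0,0],"grip":0.4},{"travel":[0,0,0],"dr":[0,0,0],"grip":0.4},{"travel":[0,0,0],"dr":[0,0,0],"grip":0.4}]}}

```text
clock: 31.25
ee_pos: [0.5878, -0.1181, 0.2188]
orientation: [0.107, -3.14, -0.0]
contact_force: [0.5, 0.5, 0.6]
grip_width: 0.0513
gripper_force: 0.0
```

```bash
python3 -c "
from wa import *
wh();wh();wh()
to(.587,-.118,.097,183.9)"
```

```text
t 31.25 arms mod60 -4.0 white k 2 [np.int64(0), np.int64(0), np.int64(68), np.int64(0), np.int64(0), np.int64(0)]
t 31.3 arms mod60 -8.5 white k 2 [np.int64(0), np.int64(0), np.int64(68), np.int64(0), np.int64(0), np.int64(0)]
t 31.35 arms mod60 -13.0 white k 2 [np.int64(0), np.int64(0), np.int64(67), np.int64(0), np.int64(0), np.int64(0)]
t 31.4 pos [ 0.5877 -0.1181  0.2187] yaw -176.1 tilt 0.01 F [-0.9 -0.6  0.6] w 0.0511 gf 0.0
  shift [0.0007 0.0002 0.1217] turn z 0.0001
```

It is still coasting at about 1.6 rad/s, 2.8 s after release.

Emit:
{"op": "arm_command", "data": {"motion": [{"travel":[0,0,0],"dr":[0,0,0],"grip":0.4},{"travel":[0,0,0],"dr":[0,0,0],"grip":0.4},{"travel":[0,0,0],"dr":[0,0,0],"grip":0.4},{"travel":[0,0,0],"dr":[0,0,0],"grip":0.4},{"travel":[0,0,0],"dr":[0,0,0],"grip":0.4},{"travel":[0,0,0],"dr":[0,0,0],"grip":0.4},{"travel":[0,0,0],"dr":[0,0,0],"grip":0.4},{"travel":[0,0,0],"dr":[0,0,0],"grip":0.4},{"travel":[0,0,0],"dr":[0,0,0],"grip":0.4},{"travel":[0,0,0],"dr":[0,0,0],"grip":0.4}]}}

```text
clock: 32.65
ee_pos: [0.5878, -0.1181, 0.2188]
orientation: [0.107, -3.14, -0.0]
contact_force: [-0.4, 0.2, -0.3]
grip_width: 0.0513
gripper_force: 0.0
```

Emit:
{"op": "arm_command", "data": {"motion": [{"travel":[0,0,0],"dr":[0,0,0],"grip":0.4},{"travel":[0,0,0],"dr":[0,0,0],"grip":0.4},{"travel":[0,0,0],"dr":[0,0,0],"grip":0.4},{"travel":[0,0,0],"dr":[0,0,0],"grip":0.4},{"travel":[0,0,0],"dr":[0,0,0],"grip":0.4},{"travel":[0,0,0],"dr":[0,0,0],"grip":0.4},{"travel":[0,0,0],"dr":[0,0,0],"grip":0.4},{"travel":[0,0,0],"dr":[0,0,0],"grip":0.4},{"travel":[0,0,0],"dr":[0,0,0],"grip":0.4},{"travel":[0,0,0],"dr":[0,0,0],"grip":0.4}]}}

```text
clock: 33.9
ee_pos: [0.5878, -0.1181, 0.2188]
orientation: [0.107, -3.14, -0.0]
contact_force: [0.0, 0.5, -0.9]
grip_width: 0.0511
gripper_force: 0.0
```

Emit:
{"op": "arm_command", "data": {"motion": [{"travel":[0,0,0],"dr":[0,0,0],"grip":0.4},{"travel":[0,0,0],"dr":[0,0,0],"grip":0.4},{"travel":[0,0,0],"dr":[0,0,0],"grip":0.4},{"travel":[0,0,0],"dr":[0,0,0],"grip":0.4},{"travel":[0,0,0],"dr":[0,0,0],"grip":0.4},{"travel":[0,0,0],"dr":[0,0,0],"grip":0.4},{"travel":[0,0,0],"dr":[0,0,0],"grip":0.4},{"travel":[0,0,0],"dr":[0,0,0],"grip":0.4},{"travel":[0,0,0],"dr":[0,0,0],"grip":0.4},{"travel":[0,0,0],"dr":[0,0,0],"grip":0.4}]}}

```text
clock: 35.15
ee_pos: [0.5878, -0.1181, 0.2188]
orientation: [0.107, -3.14, -0.0]
contact_force: [-0.4, 1.2, 0.5]
grip_width: 0.0512
gripper_force: 0.0
```

```bash
python3 -c "
from wa import *
wh()
for i in range(8): arm.get_image('top')
wh()
to(.587,-.118,.097,183.9)"
```

```text
t 35.15 arms mod60 17.6 white k 0 [np.int64(76), np.int64(0), np.int64(0), np.int64(0), np.int64(0), np.int64(0)]
t 35.6 arms mod60 17.6 white k 0 [np.int64(77), np.int64(0), np.int64(0), np.int64(0), np.int64(1), np.int64(0)]
t 35.65 pos [ 0.5878 -0.1181  0.2188] yaw -176.1 tilt 0.01 F [-0.9 -0.1 -0.8] w 0.0515 gf 0.0
  shift [7.000e-04 1.000e-04 1.218e-01] turn z 0.0002
```

The wheel has come to rest by itself. I'll return the selector to AUTO, gripping it first.

Emit:
{"op": "arm_command", "data": {"motion": [{"travel":[0,0,0.04],"dr":[0,0,0],"grip":0.4},{"travel":[0,0,0.04],"dr":[0,0,0],"grip":0.4},{"travel":[0,0,0.025],"dr":[0,0,0],"grip":0.4},{"travel":[0,0,0.017],"dr":[0,0,0],"grip":0.4},{"travel":[0,0,0],"dr":[0,0,0],"grip":0.4},{"travel":[0,0,0],"dr":[0,0,0],"grip":0.7},{"travel":[0,0,0],"dr":[0,0,0],"grip":1},{"travel":[0,0,0],"dr":[0,0,0],"grip":1},{"travel":[0,0,0],"dr":[0,0,0],"grip":1},{"travel":[0,0,0],"dr":[0,0,0],"grip":1}], "squeeze": 40}}

```text
clock: 36.9
ee_pos: [0.5883, -0.119, 0.0975]
orientation: [-0.106, 3.139, -0.002]
contact_force: [2.5, -5.5, 3.8]
grip_width: 0.0148
gripper_force: 43.8
```

```bash
python3 -c "
from h import *
to(.587,-.118,.090,183.9); print(arm.get_state()['torque'])"
```

```text
t 36.9 pos [ 0.5883 -0.119   0.0975] yaw -176.1 tilt 0.1 F [ 2.5 -5.5  3.8] w 0.0148 gf 43.8
  shift [0.0012 0.0011 0.0075] turn z -0.0007
[-1.07711353 -0.23712882 -0.02909135]
```

Emit:
{"op": "arm_command", "data": {"motion": [{"travel":[0,-0.001,0],"dr":[0,0,0],"grip":1},{"travel":[0,0,0.004],"dr":[0,0,0],"grip":1},{"travel":[0,0,0.004],"dr":[0,0,0],"grip":1},{"travel":[0,0,0],"dr":[0,0,0],"grip":1},{"travel":[0,0,0],"dr":[0,0,0],"grip":1}]}}

```text
clock: 37.52
ee_pos: [0.5885, -0.1192, 0.0899]
orientation: [-0.107, 3.138, -0.001]
contact_force: [-3.3, -3.6, 15.8]
grip_width: 0.0147
gripper_force: 45.4
```

```bash
python3 -c "
from h import *
to(.587,-.118,.0895,123.9)"
```

```text
t 37.52 pos [ 0.5885 -0.1192  0.0899] yaw -176.1 tilt 0.09 F [-3.3 -3.6 15.8] w 0.0147 gf 45.4
  shift [0.0014 0.0013 0.0004] turn z 1.0473
```

Emit:
{"op": "arm_command", "data": {"motion": [{"travel":[0,0,-0.0003],"dr":[0,0,0.05],"grip":1},{"travel":[0,0,0],"dr":[0,0,0.1],"grip":1},{"travel":[0,0,0],"dr":[0,0,0.15],"grip":1},{"travel":[0,0,0],"dr":[0,0,0.15],"grip":1},{"travel":[0,0,0],"dr":[0,0,0.15],"grip":1},{"travel":[0,0,0],"dr":[0,0,0.15],"grip":1},{"travel":[0,0,0],"dr":[0,0,0.15],"grip":1},{"travel":[0,0,0],"dr":[0,0,0.147],"grip":1},{"travel":[0,0,0],"dr":[0,0,0],"grip":1},{"travel":[0,0,0],"dr":[0,0,0],"grip":1}]}}

```text
clock: 38.78
ee_pos: [0.5883, -0.1196, 0.09]
orientation: [1.477, 2.771, -0.0]
contact_force: [-1.6, -3.5, 11.1]
grip_width: 0.015
gripper_force: 44.8
```

```bash
python3 -c "
from h import *
to(.587,-.118,.097,123.9)"
```

```text
t 38.77 pos [ 0.5883 -0.1196  0.09  ] yaw 123.9 tilt 0.09 F [-1.6 -3.5 11.1] w 0.015 gf 44.8
  shift [ 0.002  -0.0002 -0.007 ] turn z 0.0
```

Emit:
{"op": "arm_command", "data": {"motion": [{"travel":[0,0,-0.004],"dr":[0,0,0],"grip":1},{"travel":[0,0,-0.0035],"dr":[0,0,0],"grip":1},{"travel":[0,0,0],"dr":[0,0,0],"grip":1},{"travel":[0,0,0],"dr":[0,0,0],"grip":0.6},{"travel":[0,0,0],"dr":[0,0,0],"grip":0.4},{"travel":[0,0,0],"dr":[0,0,0],"grip":0.4},{"travel":[0,0,-0.04],"dr":[0,0,0],"grip":0.4},{"travel":[0,0,-0.05],"dr":[0,0,0],"grip":0.3},{"travel":[0,0,-0.05],"dr":[0,0,0],"grip":0.3},{"travel":[0,0,0],"dr":[0,0,0],"grip":0.3}]}}

```text
clock: 40.02
ee_pos: [0.5893, -0.1189, 0.2401]
orientation: [1.474, 2.768, 0.002]
contact_force: [-0.1, -0.5, -1.0]
grip_width: 0.06
gripper_force: 0.0
```

```bash
python3 -c "
from cells import *
cups(); look('z')
W=np.load('scene_l.npz')['W'];m=(W[...,2]>.110)&(W[...,2]<.12)&(np.hypot(W[...,0]-.59,W[...,1]+.118)<.04)
for n in('scene','top'):
    W=np.load(n+'_l.npz')['W'];m=(W[...,2]>.111)&(W[...,2]<.12)&(np.hypot(W[...,0]-.588,W[...,1]+.118)<.04);P=W[m][:,:2]; print(n,cv2.minAreaRect((P*1000).astype(np.float32)))
to(0,0,0)"
```

```text
scene cup_plain 0.91 [ 0.5113 -0.3279] 337
scene cup_red 0.7 [0.4751 0.3355] 1150
top cup_plain 0.59 [ 0.5072 -0.3274] 128
top cup_red 0.73 [0.4701 0.3351] 491
scene 153 ztop 0.1157 c [ 0.5902 -0.1193] ext [0.037 0.048]
scene cup [0.4736 0.3354] 0.0722
scene cup [ 0.5464 -0.3133] 0.1107
top 78 ztop 0.1167 c [ 0.5816 -0.1095] ext [0.026 0.025]
top cup [0.5226 0.3216] 0.1264
top cup [ 0.5186 -0.3756] 0.0531
scene ((589.4361572265625, -118.24832916259766), (16.569183349609375, 49.97931671142578), 32.20362091064453)
top ((581.524169921875, -110.6920394897461), (15.473078727722168, 33.367584228515625), 34.43022155761719)
t 40.42 pos [ 0.5876 -0.119   0.2358] yaw 123.9 tilt 0.08 F [ 0.6  1.1 -0.1] w 0.0599 gf 0.0
  shift [ 0.4264 -0.421   0.2366] turn z None
```

View pics/scene_z.png

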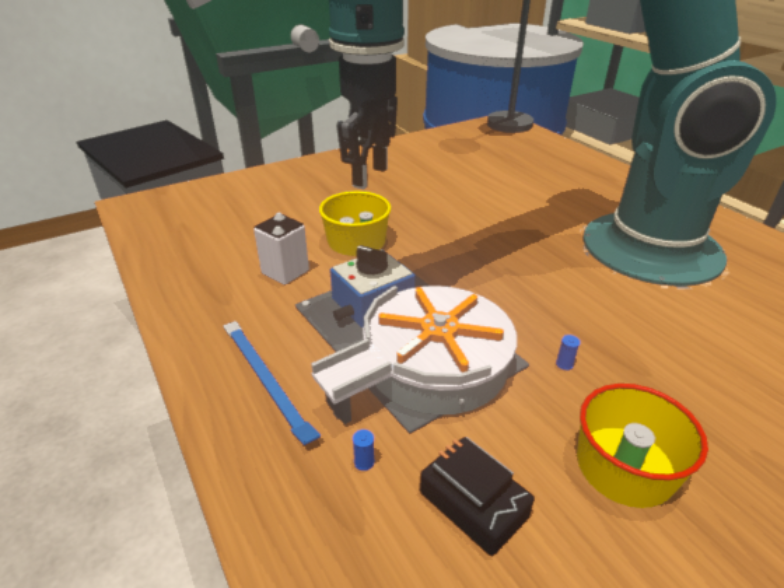

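The knob at (372,258) points at the green dot (bar at about −57°, expected −56°) and has sprung out, with its top at 0.1157 m as at the start. Both C cells stand in the plain cup at (355,220), the D stands in the red cup at (637,445), and the bystanders look unmoved.

```bash
python3 -c "
from rig import arm
print(arm.hand_in())"
```

```text
the job is handed in; nothing more can be done
None
```

I handed the job in at about 40 s of the 210 s allowed: selector to OFF, two C cells into the plain cup and the one D cell into the red-rimmed cup, wheel flicked (coasted untouched for over 2.8 s and stopped by itself), and selector back at AUTO and sprung out; no verdict came back.

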